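Unlock the sprung board holder and hold its jaw open at the rider

TASK

The next circuit board is about to go into the board holder on the bench: draw the lock pin up out of the spring jaw and hang it upright by its collar in the open notch on the holder's side. Then take the jaw by its bow handle, pull it back against its spring until its pointer stands at the rider on the rule, and finish while still holding it there, because a colleague will drop the board in. Leave the things lying round the holder where they are.

Things in the scene. Friction and masses are not known exactly. Their poses are not given: they have to be found in the camera images.
- holder: Board holder fixed to the bench: frame 310 x 164 mm, two aluminium side rails (28 wide, tops at 22 mm, centred at y = +-60 mm), rear cross block at x -127 to -105 (50 mm high), fixed jaw at x 113 to 142 (46 mm high). Origin on the bench under the bow handle of the shut spring jaw; z up, x towards the fixed jaw. The spring jaw is pulled along -x.
- jaw: Spring jaw: aluminium beam 30 mm in x, 160 in y, top at 46 mm, sliding along the holder's x. Origin and axes are the holder's when shut (as at the start); pulls up to 58 mm along -x. The spring needs 6 N when shut plus 0.2 N per mm; let go, it shuts. The pin in its bore (12 mm, at x 0, y +60, down through the beam into the left rail) locks it.
- handle (a point): Middle of the jaw's bow handle: a level round steel bar 12 mm thick along y, straight for 36 mm, centre line 80 mm above the bench, on two posts at y = +-24 mm, 28 mm free under the bar. Axes as the jaw's; moves with it.
- pointer (a point): Tip of the small dark pointer on the right-hand (-y) end of the spring jaw, 30 mm above the bench, over the rule, at the jaw's x 0, y -95 mm. It moves with the jaw.
- rider: Rider clamped on the outer edge of the steel rule on the holder's right (-y) rail: a steel saddle 8 mm in x, 9 wide, 13 high, with a fine index line across its middle and a small pinch screw. Origin at the middle of its underside, at the index line's x; axes as the holder's. Fixed, 22 to 48 mm behind (-x of) the shut jaw's pointer, differently each time.
- pin: Lock pin, 72 mm long, about 60 g: steel shank 10 mm thick and 40 long, collar 24 mm in diameter and 4 thick, black round knob 20 mm in diameter and 28 tall (44 to 72 mm above the tip). Origin at the shank's tip, z towards the knob. At the start it stands in the bore, collar on the jaw's top, tip 6 mm above the bench, not stuck.
- pin_collar (a point): Centre of the underside of the pin's collar, 40 mm above the pin's tip.
- notch (a point): Parking point in the notch: a slot 14 mm wide in a level steel plate 6 thick and 50 long in x on the holder's left (+y) side, top at 52 mm. The point is mid-slot, level with the plate's top, 8 mm from the slot's closed end and 18 mm from its mouth, which opens to +y. At holder x 45, y 100 mm. Axes as the holder's. The parked shank hangs in the slot, collar on the plate.
- board: Bystander: the green circuit board that goes in next, 110 x 85 mm, lying flat. Origin at the middle of its underside.
- cells: Bystander: pack of two blue cells lying side by side, 65 x 37 x 18 mm. Origin at the middle of its underside.
- driver: Bystander: screwdriver 170 mm long lying flat. Origin at its underside, length along x.
- tin: Bystander: small white flux jar, 48 mm in diameter, 35 mm tall. Origin at the middle of its underside.
Not all that is in view belongs to the job. Several things have the shape of the pin; the one meant has the colours described above.

How it is judged:
By the outcome, as a careful person would: the job done as asked, in the order asked, and still so for the second after the job is handed in, while the arm keeps its last pose, push and grip.
It also fails if it takes over 48 s, if anything falls off the work surface, if the arm or the gripper's body presses on something with over 40 N, if the wrist force passes 120 N, or if a joint passes its speed limit or range.

ROBOT

A 6-joint arm with a two-finger parallel gripper is mounted at the origin on the work surface. World frame = base frame: x ahead of the robot, y to its left, z up, the work surface at z = 0. Lengths are in mm, angles in rad, forces in N, time in s.
With the tool pointing down it reaches from about 275 to 975 mm from the base axis. Payload 8.4 kg.
Tool frame: the origin (TCP) lies midway between the tips of the shut fingers; the grasp point (between the pads) lies 19 mm behind it (tcp_to_grasp is the distance from the TCP to the grasp point, in mm); z points along the fingers, y is the line along which they close (so a half turn about z gives the same grasp; the last joint's range is limited). The gripper opens to 92 mm and grips with 3 to 60 N. Pads are 20 mm wide; open, the fingers measure 128 mm over their backs; the gripper's body (75 mm by 189 mm) begins 69 mm behind the grasp point.
Start: joints at [1.232, 0.353, 1.633, -0, 1.155, -0.002], TCP at [206.541, 589.888, 214.583] pointing down, gripper open.
Joint ranges: [-2.63, 2.63], [-0.92, 2.1], [0.06, 2.66], [-1.3, 4.44], [0, 2.69], [-3.02, 3.02]. Speed limits (rad/s): [2.22, 2.22, 2.79, 3.14, 3.14, 3.14].

INTERFACE

Orientations are given as a rotation vector (axis times angle).
In Python, from rig import * gives the robot as it stands. The module is installed in compiled form; this text tells all that it offers.
- The arm moves only by the shell command python3 -m pendant 'ROWS' [FORCE]. ROWS is JSON, a list of rows, each an object with "claw": the closure, from 0 (fully open) to 1 (shut); "translation": the shift along the tool's x, y, z in m, a list of three; "yaw": the turn about the tool's z in degrees. A call has 1 to 12 rows; each row is the pose to reach, as a shift and turn from the pose commanded when the call began, along the tool's axes at that moment; what a row does not reach only later rows make up. A row lasts 1/10 s, in which the tool goes at most 50 mm and 8.59 degrees, less where a joint would pass 70% of its speed; a pose out of reach is approached as far as the arm can. A call with a gripper value outside its range is refused whole. The fingers move at their own pace and stop on an object; FORCE is the grip in N (left out, the last holds). Time passes only in rows, so rows that repeat a pose let the fingers close. It gives the time, the measured TCP pose, the force, the opening and the grip force at its end, in the units of the state.
- state(): the state, without advancing time (a new reading comes with each control period).
- snapshot(name): name is "side" or "top"; returns (picture, depth): 384x512x3 uint8, red, green, blue; 384x512 float32, mm along the optical axis (not along the pixel's ray), 0 where there is no reading.
- calibration(name): a dict with "mtx" (3x3 intrinsics, pixels), "dist" ([k1, k2, p1, p2, k3] as OpenCV has them; the pictures are not rectified), "extrinsics" (4x4, takes a point from camera to world coordinates). Camera axes: x right, y down, z forward; pixel columns grow to the right and rows downward; lengths in mm; the calibration is good to about 2 mm. A picture is of the moment at which its call begins. calibration takes no time and is no camera call.
- hand_in(): hands the job in; it is judged then, once.
The state is a dict: "time_s": time; "joints": joint angles; "qd": joint speeds; "joint_efforts": joint torques, N m; "tcp_pos": TCP position; "eef_rot": TCP orientation; "contact_force": force on the tool from outside, world axes, zero at the start; "torque": the same for the moment, N m; "grip_width": opening from 0.0 (shut) to 1.0 (fully open); "gripper_force": force on a finger pad.
Only numpy, scipy, OpenCV 4.12 (cv2) and the standard library are available. Lean on these libraries where they do the work, as an engineer would, in place of code of your own. Each camera call takes 0.05 s, during which the arm holds its last target. There are 200 camera calls.

## Working session

There is one attempt and no reset: what is moved stays moved. The work goes in short steps, Python scripts to look and compute and a shell command to move; the robot and the scene stay as the last step left them, time stands still between calls to the robot, and variables do not carry over. Pictures are saved under pics/ and viewed, at most 10 in all, crops included, and the job is handed in when it is done.

```bash
mkdir -p pics; cat > h.py <<'E'
from rig import *
import numpy as np, cv2
def cal(n):
    c=calibration(n); return np.array(c["mtx"],float),np.array(c["dist"],float),np.array(c["extrinsics"],float)
def ray(n,px):
    K,d,T=cal(n); u=cv2.undistortPoints(np.array(px,float).reshape(-1,1,2),K,d).reshape(-1,2)
    v=np.c_[u,np.ones(len(u))]@T[:3,:3].T
    return T[:3,3],v
def onz(n,px,z):
    o,v=ray(n,px); return o+v*((z-o[2])/v[:,2])[:,None]
def proj(n,P):
    K,d,T=cal(n); Ti=np.linalg.inv(T)
    return cv2.projectPoints(np.array(P,float).reshape(-1,3),cv2.Rodrigues(Ti[:3,:3])[0],Ti[:3,3],K,d)[0].reshape(-1,2)
def cloud(n,D):
    h,w=D.shape; g=np.stack(np.meshgrid(np.arange(w),np.arange(h)),-1).reshape(-1,2)
    K,d,T=cal(n); u=cv2.undistortPoints(g.astype(float).reshape(-1,1,2),K,d).reshape(-1,2)
    P=np.c_[u,np.ones(len(u))]*D.reshape(-1,1)
    return (P@T[:3,:3].T+T[:3,3]).reshape(h,w,3)
E
python3 - <<'E'
from h import *
for n in ("top","side"):
    p,D=snapshot(n); np.savez(f"{n}0.npz",p=p,D=D)
    cv2.imwrite(f"pics/{n}0.png",cv2.resize(p[:,:,::-1],(800,600),interpolation=cv2.INTER_CUBIC))
    K,d,T=cal(n);print(n,K[0,0],T[:3,3].round(),T[:3,2].round(2),d)
print(state())
E
```

```text
top 400.6452651062909 [ 351.   78. 1059.] [ 0.23  0.   -0.97] [-0.04190946  0.          0.          0.          0.        ]
side 389.57332856975876 [304. 680. 613.] [ 0.31 -0.71 -0.64] [-0.11243687  0.          0.          0.          0.        ]
{'time_s': 0.1, 'joints': array([ 1.23159194e+00,  3.53546853e-01,  1.63407310e+00, -1.80960930e-05,
        1.15520641e+00, -2.37698176e-03]), 'qd': array([-0.00043047, -0.00172235, -0.00015374,  0.00020163,  0.00015171,
        0.00222661]), 'joint_efforts': array([ 1.38838652e-03, -5.94908059e+01, -3.34928477e+01,  7.00590480e-02,
        1.82854920e-02, -4.16972705e-05]), 'tcp_pos': array([206.39927307, 589.45256432, 213.95307416]), 'eef_rot': array([-5.26545855e-01, -3.09695580e+00,  1.91400428e-03]), 'contact_force': array([-0.20764543,  0.68096687, -0.58522572]), 'torque': array([-0.01437502, -0.02526272,  0.03575404]), 'gripper_force': 0.0, 'grip_width': 1.0011554078307952}
```

View pics/top0.png

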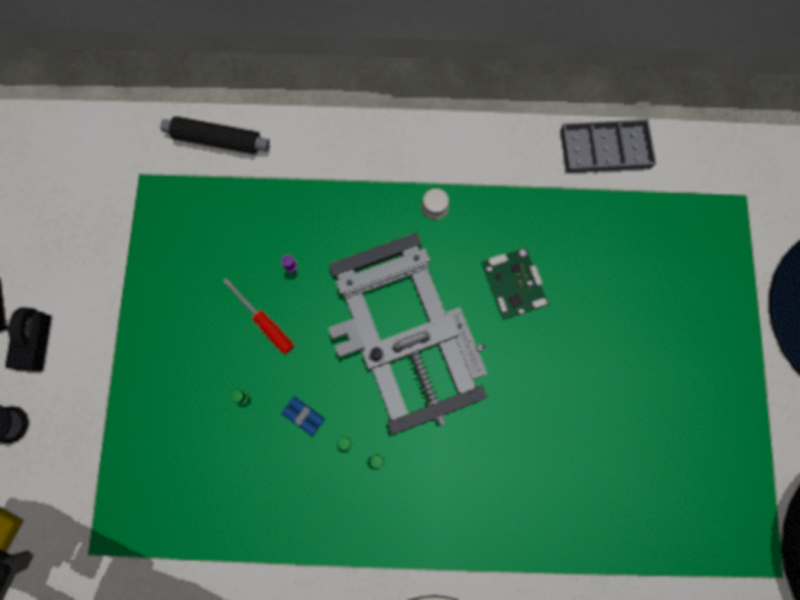

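View pics/side0.png

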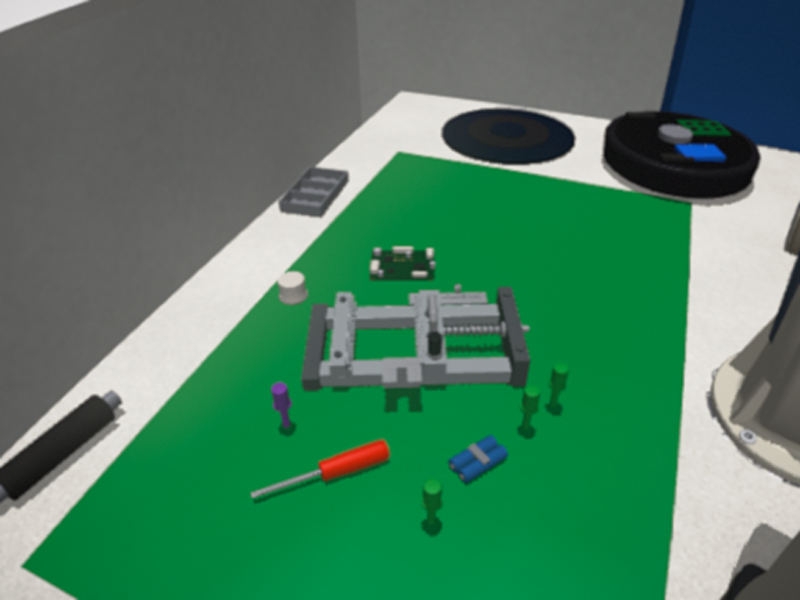

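The top picture shows the holder turned by about 15°, with the black pin knob at (376,354) and the bow handle at (412,340). The notch plate is at (345,338) and the rule at (465,345), both in the 800x600 view. The green and purple pin shapes are decoys. The next step is a zoomed view plus depth measurements.

```bash
python3 - <<'E'
from h import *
z=np.load("top0.npz");p,D=z["p"],z["D"];C=cloud("top",D)
cr=p[140:290,200:325]; cv2.imwrite("pics/crop0.png",cv2.resize(cr[:,:,::-1],None,fx=4.8,fy=4,interpolation=cv2.INTER_CUBIC) if 0 else cv2.resize(cr[:,:,::-1],(500,600),interpolation=cv2.INTER_CUBIC))
s=np.load("side0.npz")["p"]
cr=s[175:255,190:345]; cv2.imwrite("pics/crop1.png",cv2.resize(cr[:,:,::-1],(775,400),interpolation=cv2.INTER_CUBIC))
hsv=cv2.cvtColor(p,cv2.COLOR_RGB2HSV)
roi=np.zeros(D.shape,bool);roi[140:290,200:325]=1
Z=C[...,2]
for lo,hi in ((38,60),(66,95)):
    m=(roi&(hsv[...,1]<60)&(Z>lo)&(Z<hi)).astype(np.uint8)
    n,l,st,ce=cv2.connectedComponentsWithStats(m)
    for i in range(1,n):
        if st[i,4]<12: continue
        q=C[l==i]; r=cv2.minAreaRect(q[:,:2].astype(np.float32))
        print(lo,st[i,4],ce[i].round(1),np.median(q[:,2]).round(1),np.round(r[0],1),np.round(r[1],1),round(r[2],1))
m=(roi&(p.max(2)<45)&(hsv[...,1]<90)).astype(np.uint8)
n,l,st,ce=cv2.connectedComponentsWithStats(m)
for i in range(1,n):
    if st[i,4]>15: print("dark",st[i],ce[i].round(1),np.median(C[l==i],0).round(1))
E
```

```text
38 598 [245.1 173.7] 45.7 [635.5 100.8] [ 27.3 158.5] 22.9
38 972 [251.9 217.1] 47.1 [533.9  78.1] [ 84.8 198.9] 21.8
38 634 [278.1 259.2] 49.6 [413.2  15.6] [132.6 131.6] 63.2
66 113 [263.3 216.8] 84.1 [516.8  50.6] [11.6 57.7] 22.8
66 52 [241.  225.5] 78.1 [493.4 105.5] [18.  14.9] 2.5
dark [227 162  30  11  32] [241.9 166.4] [663.4 109.7  18.2]
```

View pics/crop0.png

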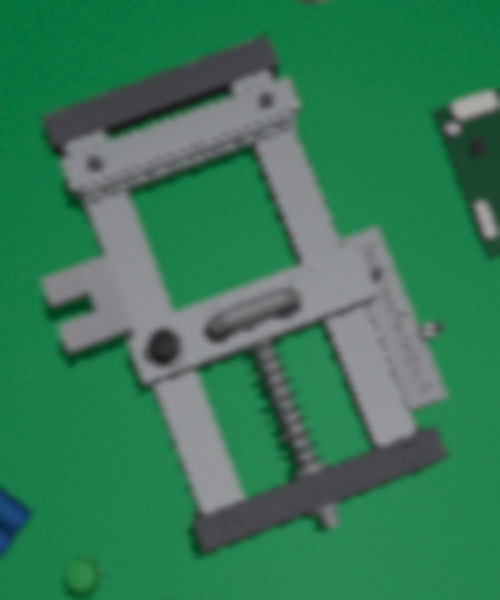

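View pics/crop1.png

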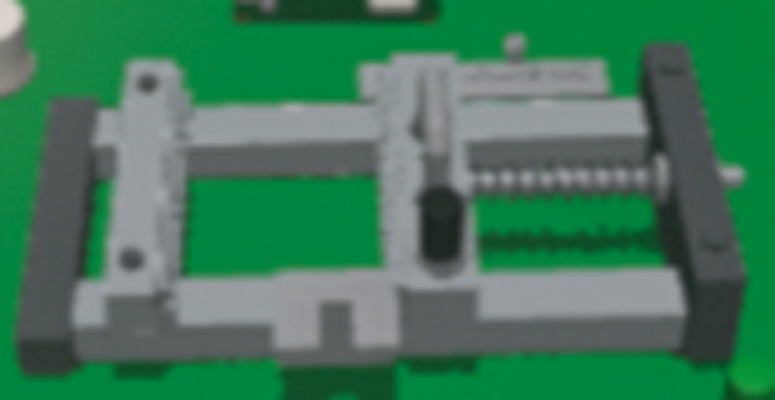

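The zoomed top view shows the dark pointer at crop (375,272), the rider with its pinch screw at (430,328), and the notch open to the left at (65,315). The side crop shows the rider's screw at (515,45). All of it agrees with a holder yaw of about 22.8° and an origin near (517,51). I'll check the points and work out the first move.

```bash
cat >> h.py <<'E'
def tri(a,b):
    oa,va=ray("top",[a]);ob,vb=ray("side",[b]);A=np.c_[va[0],-vb[0]]
    t=np.linalg.lstsq(A,ob-oa,rcond=None)[0];pa=oa+va[0]*t[0];pb=ob+vb[0]*t[1]
    return (pa+pb)/2,np.linalg.norm(pa-pb)
def frame(O,yaw):
    c,s=np.cos(yaw),np.sin(yaw);return np.array([[c,-s],[s,c]]),np.array(O,float)
def tools(P,yawdeg,s=None):
    "rows shift (mm, tool axes) to bring TCP to P and yaw about tool z so that tool y lies at yawdeg"
    from scipy.spatial.transform import Rotation as Ro
    s=s or state();R=Ro.from_rotvec(s["eef_rot"]).as_matrix();d=R.T@(np.array(P)-s["tcp_pos"])
    a=np.degrees(np.arctan2(R[1,1],R[0,1]));dy=-((yawdeg-a+90)%180-90)
    return d.round(1),round(dy,2)
E
python3 - <<'E'
from h import *
z=np.load("top0.npz");p,D=z["p"],z["D"];C=cloud("top",D);Z=C[...,2]
s=np.load("side0.npz")["p"]
# bar: fit line to points near top
roi=np.zeros(D.shape,bool);roi[140:290,200:325]=1
m=roi&(Z>76)&(Z<95)
q=C[m];print("bar/knob pts",len(q))
for nm,im in(("top",p),("side",s)):
    K=im.max(2)<70; sub=np.zeros(K.shape,np.uint8)
    y0,y1,x0,x1=(215,235,230,252) if nm=="top" else (208,232,270,286)
    sub[y0:y1,x0:x1]=K[y0:y1,x0:x1]
    n,l,st,ce=cv2.connectedComponentsWithStats(sub)
    for i in range(1,n):
        if st[i,4]>10: print(nm,st[i],ce[i].round(2))
# yaw from fixed jaw & bar long axis
hsv=cv2.cvtColor(p,cv2.COLOR_RGB2HSV)
for lo,hi,c in ((38,60,(245,173)),(70,95,(263,217))):
    mm=(roi&(hsv[...,1]<60)&(Z>lo)&(Z<hi)).astype(np.uint8);n,l,st,ce=cv2.connectedComponentsWithStats(mm)
    i=l[c[1],c[0]];q=C[l==i][:,:2];u=np.linalg.svd(q-q.mean(0),full_matrices=0)[2][0]
    print("axis",np.degrees(np.arctan2(-u[0],u[1]))%180,q.mean(0),((q.max(0)+q.min(0))/2))
R,O=frame((516.8,50.6),np.radians(22.8))
for nm,P in dict(handle=(0,0,86),knobtop=(0,60,78),pointer=(0,-95,30),notch=(45,100,52),jawcorner=(15,80,46)).items():
    W=np.r_[R@P[:2]+O,P[2]];print(nm,W.round(1),proj("top",W).round(1),proj("side",W).round(1))
X,e=tri((307.5,222),(293,184));print("screw",X.round(1),e.round(1),(R.T@(X[:2]-O)).round(1))
a=cv2.resize(p[195:245,280:320],(480,600),interpolation=cv2.INTER_CUBIC)
b=cv2.resize(s[178:203,260:314],(320*1,148),interpolation=cv2.INTER_CUBIC)
c=np.zeros((600,800,3),np.uint8);c[:,:480]=a;c[:148,480:]=b
cv2.imwrite("pics/rider0.png",c[:,:,::-1])
print(tools((*(R@[0,60]+O),200),22.8))
E
```

```text
bar/knob pts 149
top [237 223   7   8  44] [240.25 226.41]
side [274 212   9  16 116] [277.6  219.37]
axis 22.973271029617482 [634.9496235  101.09531487] [635.82049853 101.34657568]
axis 22.733715763743163 [515.9978682   51.01350094] [515.72330654  50.4412246 ]
handle [516.8  50.6  86. ] [[263.6 216.3]] [[276.3 193.1]]
knobtop [493.5 105.9  78. ] [[240.8 225.3]] [[277.8 214.2]]
pointer [553.6 -37.   30. ] [[296.7 207.1]] [[273.7 186.9]]
notch [519.5 160.2  52. ] [[220.1 215.9]] [[256.5 237.2]]
jawcorner [499.6 130.2  46. ] [[231.7 224.4]] [[270.8 232.2]]
screw [514.2 -65.5  29.9] 2.2 [ -47.3 -106. ]
(array([-430.8, -361.5,   14.4]), np.float64(47.9))
```

View pics/rider0.png

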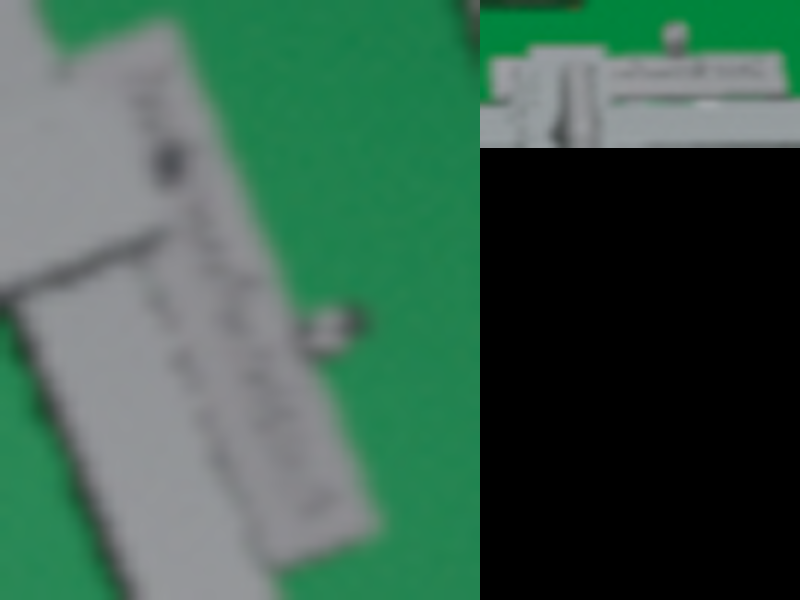

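The close-up shows the rider saddle at (322,335), i.e. top px (306.8,222.9), about 45 mm behind the pointer mark at (170,160). Moving above the pin now.

```bash
python3 -m pendant '[{"claw":0.4,"translation":[-0.4308,-0.3615,0.0144],"yaw":47.9},{"claw":0.4,"translation":[-0.4308,-0.3615,0.0144],"yaw":47.9},{"claw":0.4,"translation":[-0.4308,-0.3615,0.0144],"yaw":47.9},{"claw":0.4,"translation":[-0.4308,-0.3615,0.0144],"yaw":47.9},{"claw":0.4,"translation":[-0.4308,-0.3615,0.0144],"yaw":47.9},{"claw":0.4,"translation":[-0.4308,-0.3615,0.0144],"yaw":47.9},{"claw":0.4,"translation":[-0.4308,-0.3615,0.0144],"yaw":47.9},{"claw":0.4,"translation":[-0.4308,-0.3615,0.0144],"yaw":47.9},{"claw":0.4,"translation":[-0.4308,-0.3615,0.0144],"yaw":47.9},{"claw":0.4,"translation":[-0.4308,-0.3615,0.0144],"yaw":47.9},{"claw":0.4,"translation":[-0.4308,-0.3615,0.0144],"yaw":47.9},{"claw":0.4,"translation":[-0.4308,-0.3615,0.0144],"yaw":47.9}]' 20; python3 -m pendant '[{"claw":0.4,"translation":[0,0,0],"yaw":0},{"claw":0.4,"translation":[0,0,0],"yaw":0},{"claw":0.4,"translation":[0,0,0],"yaw":0}]'
python3 - <<'E'
from h import *
R,O=frame((516.5,50.8),np.radians(22.8))
print(tools((*(R@[0,60]+O),54),22.8),state()["eef_rot"],state()["joints"])
E
```

```text
time_s: 1.3
tcp_pos: [495.4, 102.7, 200.0]
eef_rot: [1.742, 2.613, -0.001]
contact_force: [0.1, -0.1, -0.5]
grip_width: 0.601
gripper_force: 0.0
time_s: 1.6
tcp_pos: [492.9, 107.6, 200.1]
eef_rot: [-1.736, -2.617, 0.0]
contact_force: [-0.3, 0.2, 1.2]
grip_width: 0.602
gripper_force: 0.0
(array([ -1.6,  -0.2, 146.1]), np.float64(0.08)) [-1.73630813e+00 -2.61741828e+00  1.10945053e-04] [ 2.11739051e-01  1.81429007e-01  1.90169252e+00  4.60746685e-04
  1.05896202e+00 -1.87853977e-01]
```

```bash
python3 -m pendant '[{"claw":0.4,"translation":[-0.0015,0,0.05],"yaw":0},{"claw":0.4,"translation":[-0.0015,0,0.09],"yaw":0},{"claw":0.4,"translation":[-0.0015,0,0.12],"yaw":0},{"claw":0.4,"translation":[-0.0015,0,0.14],"yaw":0},{"claw":0.4,"translation":[-0.0015,0,0.146],"yaw":0},{"claw":0.4,"translation":[-0.0015,0,0.146],"yaw":0},{"claw":0.4,"translation":[-0.0015,0,0.146],"yaw":0}]'
python3 - <<'E'
from h import *
for n in ("top","side"):
    p,D=snapshot(n); np.savez(f"{n}1.npz",p=p,D=D)
a=np.load("top1.npz")["p"][150:270,190:320];b=np.load("side1.npz")["p"][150:270,200:330]
c=np.hstack([cv2.resize(a,(400,370)),cv2.resize(b,(400,370))])
cv2.imwrite("pics/pre.png",c[:,:,::-1]);print(state()["tcp_pos"],state()["contact_force"])
E
```

```text
time_s: 2.3
tcp_pos: [494.8, 105.7, 55.2]
eef_rot: [1.737, 2.617, 0.002]
contact_force: [-0.3, -0.9, 0.0]
grip_width: 0.598
gripper_force: 0.0
[495.11514817 105.45329051  55.45149305] [-0.10258499  0.59479836 -0.29238798]
```

View pics/pre.png

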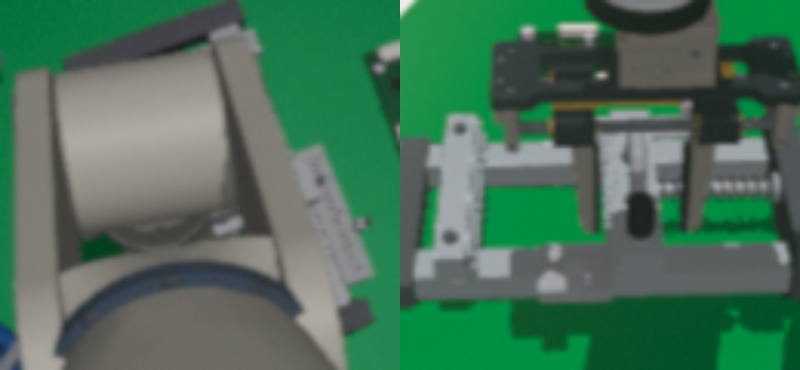

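The side view shows the black knob at (640,215) between the two finger tips. Closing on it now.

```bash
python3 -m pendant '[{"claw":1,"translation":[0,0,0.001],"yaw":0},{"claw":1,"translation":[0,0,0.001],"yaw":0},{"claw":1,"translation":[0,0,0.001],"yaw":0},{"claw":1,"translation":[0,0,0.001],"yaw":0},{"claw":1,"translation":[0,0,0.001],"yaw":0},{"claw":1,"translation":[0,0,0.001],"yaw":0},{"claw":1,"translation":[0,0,0.001],"yaw":0},{"claw":1,"translation":[0,0,0.001],"yaw":0}]' 15
```

```text
time_s: 3.2
tcp_pos: [494.3, 104.9, 53.3]
eef_rot: [1.738, 2.617, 0.0]
contact_force: [-0.6, -0.2, 1.3]
grip_width: 0.213
gripper_force: 15.0
```

```bash
python3 -m pendant '[{"claw":1,"translation":[0,0,-0.005],"yaw":0},{"claw":1,"translation":[0,0,-0.015],"yaw":0},{"claw":1,"translation":[0,0,-0.03],"yaw":0},{"claw":1,"translation":[0,0,-0.045],"yaw":0},{"claw":1,"translation":[0,0,-0.06],"yaw":0},{"claw":1,"translation":[0,0,-0.066],"yaw":0},{"claw":1,"translation":[0,0,-0.066],"yaw":0},{"claw":1,"translation":[0,0,-0.066],"yaw":0}]' 25
python3 - <<'E'
from h import *
p,D=snapshot("side"); np.savez("side2.npz",p=p,D=D)
print(state()["tcp_pos"],state()["contact_force"])
cv2.imwrite("pics/lift.png",cv2.resize(p[140:260,200:330][:,:,::-1],(600,554),interpolation=cv2.INTER_CUBIC))
E
```

```text
time_s: 4.0
tcp_pos: [494.1, 104.9, 119.0]
eef_rot: [-1.738, -2.617, 0.0]
contact_force: [0.1, -1.2, -0.9]
grip_width: 0.209
gripper_force: 25.0
[493.77875702 104.8518273  118.70773126] [ 0.6071666  -0.59407191 -1.03247263]
```

View pics/lift.png

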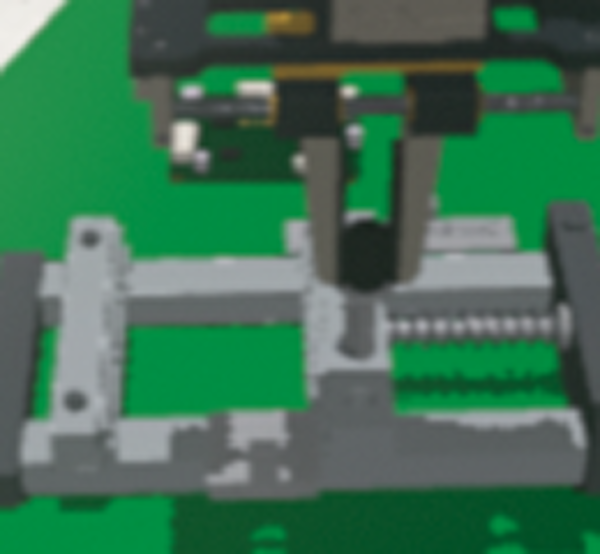

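The pin is held upright at (365,255), with its tip near the jaw top at (355,350). Moving it 45 mm in holder +x and 40 mm in +y.

```bash
python3 -m pendant '[{"claw":1,"translation":[0.015,0.017,0],"yaw":0},{"claw":1,"translation":[0.03,0.034,0],"yaw":0},{"claw":1,"translation":[0.0405,0.045,0],"yaw":0},{"claw":1,"translation":[0.0405,0.045,0],"yaw":0},{"claw":1,"translation":[0.0405,0.045,0],"yaw":0},{"claw":1,"translation":[0.0405,0.045,0.012],"yaw":0},{"claw":1,"translation":[0.0405,0.045,0.018],"yaw":0},{"claw":1,"translation":[0.0405,0.045,0.022],"yaw":0},{"claw":1,"translation":[0.0405,0.045,0.026],"yaw":0},{"claw":1,"translation":[0.0405,0.045,0.026],"yaw":0}]'
python3 - <<'E'
from h import *
p,D=snapshot("side")
R,O=frame((516.5,50.8),np.radians(22.8));t=state()["tcp_pos"]
print(t,R.T@(t[:2]-O),state()["contact_force"],state()["torque"])
cv2.imwrite("pics/notch.png",cv2.resize(p[150:260,190:320][:,:,::-1],(650,550),interpolation=cv2.INTER_CUBIC))
E
```

```text
time_s: 5.05
tcp_pos: [519.7, 159.4, 92.5]
eef_rot: [-1.738, -2.616, 0.001]
contact_force: [-0.3, 0.1, -0.0]
grip_width: 0.214
gripper_force: 25.0
[519.86570311 159.50801895  92.9096917 ] [45.22876939 98.90965454] [-0.30953656 -0.1570751  -0.75669496] [-0.07708361  0.04251306  0.0023139 ]
```

View pics/notch.png

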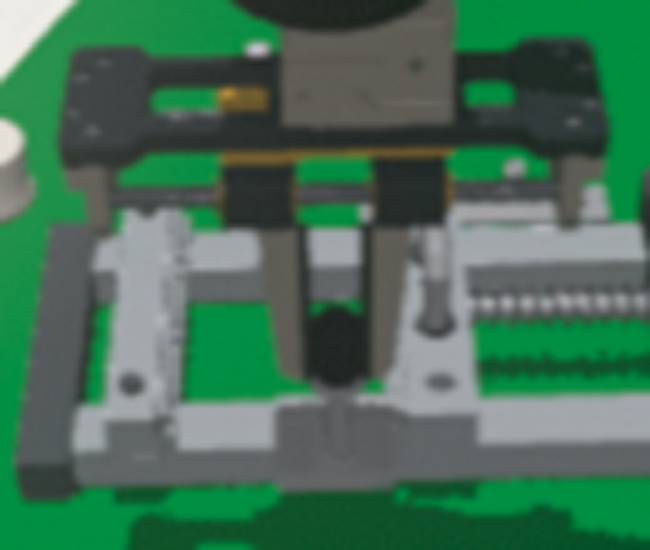

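The shank is over the slot at (338,420) and its tip is already below the plate top with no contact force. Lowering the rest of the way.

```bash
python3 -m pendant '[{"claw":1,"translation":[0,0,0.008],"yaw":0},{"claw":1,"translation":[0,0,0.016],"yaw":0},{"claw":1,"translation":[0,0,0.024],"yaw":0},{"claw":1,"translation":[0,0,0.029],"yaw":0},{"claw":1,"translation":[0,0,0.032],"yaw":0},{"claw":1,"translation":[0,0,0.033],"yaw":0},{"claw":1,"translation":[0,0,0.033],"yaw":0},{"claw":1,"translation":[0,0,0.033],"yaw":0}]'
```

```text
time_s: 5.9
tcp_pos: [520.2, 159.8, 60.4]
eef_rot: [1.738, 2.617, 0.001]
contact_force: [-0.7, 0.6, -0.7]
grip_width: 0.209
gripper_force: 25.0
```

```bash
python3 -m pendant '[{"claw":1,"translation":[0,0,0.001],"yaw":0},{"claw":1,"translation":[0,0,0.001],"yaw":0},{"claw":0.5,"translation":[0,0,0.001],"yaw":0},{"claw":0.5,"translation":[0,0,0.001],"yaw":0},{"claw":0.5,"translation":[0,0,0.001],"yaw":0},{"claw":0.5,"translation":[0,0,0.001],"yaw":0},{"claw":0.5,"translation":[0,0,0.001],"yaw":0},{"claw":0.5,"translation":[0,0,-0.02],"yaw":0},{"claw":0.5,"translation":[0,0,-0.05],"yaw":0},{"claw":0.5,"translation":[0,0,-0.07],"yaw":0},{"claw":0.5,"translation":[0,0,-0.07],"yaw":0}]'
python3 - <<'E'
from h import *
p,D=snapshot("side");np.savez("side3.npz",p=p,D=D)
R,O=frame((516.5,50.8),np.radians(22.8))
print(tools((*O,61),22.8))
for P in ((45,100,84),(45,100,52)): print(proj("side",np.r_[R@P[:2]+O,P[2]]))
m=np.zeros(D.shape,np.uint8);m[190:250,225:290]=(p.max(2)<60)[190:250,225:290]
n,l,st,ce=cv2.connectedComponentsWithStats(m)
for i in range(1,n):
    if st[i,4]>20:print(st[i],ce[i])
cv2.imwrite("pics/parked.png",cv2.resize(p[150:260,190:320][:,:,::-1],(650,550),interpolation=cv2.INTER_CUBIC))
E
```

```text
time_s: 7.0
tcp_pos: [521.9, 160.3, 132.9]
eef_rot: [1.737, 2.614, 0.006]
contact_force: [-0.7, 1.1, 0.6]
grip_width: 0.497
gripper_force: 0.0
(array([-98.9, -46.6,  70.1]), np.float64(0.0))
[[256.43526974 225.8797869 ]]
[[256.61992763 237.35274293]]
[253 225   9  14 113] [256.69911504 231.61061947]
```

View pics/parked.png

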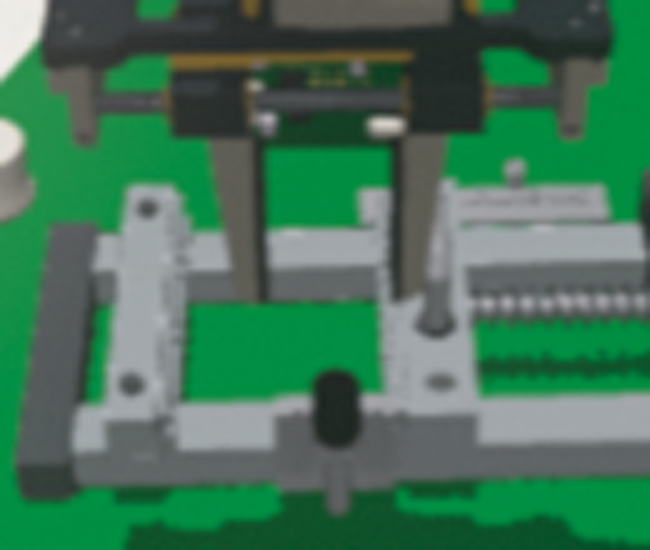

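The pin hangs upright in the notch with its knob at (337,405) and the shank below the plate. The bore at (440,382) is empty. Going to the handle.

```bash
python3 -m pendant '[{"claw":0.5,"translation":[-0.04,-0.019,0],"yaw":0},{"claw":0.5,"translation":[-0.08,-0.038,0],"yaw":0},{"claw":0.5,"translation":[-0.099,-0.046,0],"yaw":0},{"claw":0.5,"translation":[-0.099,-0.046,0],"yaw":0},{"claw":0.5,"translation":[-0.099,-0.046,0.03],"yaw":0},{"claw":0.5,"translation":[-0.099,-0.046,0.055],"yaw":0},{"claw":0.5,"translation":[-0.099,-0.046,0.072],"yaw":0},{"claw":0.5,"translation":[-0.099,-0.046,0.072],"yaw":0},{"claw":0.5,"translation":[-0.099,-0.046,0.072],"yaw":0}]' 
python3 -m pendant '[{"claw":1,"translation":[0,0,0],"yaw":0},{"claw":1,"translation":[0,0,0],"yaw":0},{"claw":1,"translation":[0,0,0],"yaw":0},{"claw":1,"translation":[0,0,0],"yaw":0},{"claw":1,"translation":[0,0,0],"yaw":0},{"claw":1,"translation":[0,0,0],"yaw":0},{"claw":1,"translation":[0,0,0],"yaw":0},{"claw":1,"translation":[0,0,0],"yaw":0}]' 50
python3 - <<'E'
from h import *
R,O=frame((516.5,50.8),np.radians(22.8));t=state()["tcp_pos"];print(R.T@(t[:2]-O),state()["contact_force"])
p=np.load("top0.npz")["p"].astype(float);g=p.mean(2)
# pointer: dark spot on the jaw end
w=np.clip(115-g[200:216,286:302],0,None);y,x=np.mgrid[200:216,286:302]
print(g[202:214,288:302].astype(int))
for z in(30,33):
  for px in((294.2,208.3),):
    print("ptr",z,R.T@(onz("top",[px],z)[0,:2]-O))
hsv=cv2.cvtColor(np.load("top0.npz")["p"],cv2.COLOR_RGB2HSV)
print(hsv[214:230,300:314,1])
print(g[214:230,300:314].astype(int))
for z in(30,35,38):
  print("rider",z,R.T@(onz("top",[(306.8,222.9)],z)[0,:2]-O), R.T@(onz("side",[(293,184)],z)[0,:2]-O))
E
```

```text
time_s: 7.95
tcp_pos: [515.6, 51.3, 57.8]
eef_rot: [-1.737, -2.616, 0.001]
contact_force: [-0.2, 0.6, 0.1]
grip_width: 0.503
gripper_force: 0.0
time_s: 8.75
tcp_pos: [517.6, 51.1, 58.7]
eef_rot: [1.738, 2.615, 0.004]
contact_force: [3.7, 3.4, -1.5]
grip_width: 0.109
gripper_force: 50.0
[ 1.1605797  -0.11653787] [ 3.66351488  3.41291844 -1.5266882 ]
[[143 142 138 133 130 133 141 137 121  95  82  81  80  78]
 [145 145 138 126 123 130 139 139 129 109  88  81  81  78]
 [148 146 143 133 126 131 137 142 137 122  97  82  80  79]
 [148 148 144 134 123 127 135 140 141 128 106  86  80  81]
 [149 148 147 141 130 121 121 130 136 131 112  89  80  78]
 [149 148 147 142 127 104  97 113 128 132 120  96  82  79]
 [149 149 148 141 122  92  85 111 132 137 129 108  90  81]
 [149 149 148 144 127 100  92 115 133 138 136 121  96  82]
 [150 149 149 146 137 117 115 126 134 138 140 130 106  87]
 [150 149 149 149 146 139 136 134 132 136 142 134 117  93]
 [149 149 149 149 147 144 139 131 125 134 141 138 125 100]
 [149 149 149 146 141 136 135 131 125 129 140 141 130 110]]
ptr 30 [ -0.31332263 -87.9013344 ]
ptr 3
[... 1422 characters left out ...]
108  80  76  81  80  80]
 [129 138 142 136 117 102 121 126 103  79  73  80  81  81]
 [134 137 138 136 121 114 126 128 112  88  81  81  81  81]
 [133 129 131 136 125 106  97  96  93  85  82  82  81  82]
 [133 130 133 138 134 119  99  84  82  83  83  82  84  81]
 [128 121 129 137 138 132 117  97  84  84  82  81  82  82]
 [134 129 127 131 135 135 128 109  90  83  82  84  83  83]
 [137 131 128 131 136 138 134 121  97  87  84  83  84  83]
 [137 132 127 125 130 138 138 127 106  88  84  83  83  84]]
rider 30 [ -47.60893555 -103.97795681] [ -48.16488108 -105.75387367]
rider 35 [ -48.069475   -103.04057727] [-47.34414986 -99.16985929]
rider 38 [ -48.34579868 -102.47814954] [-46.85171112 -95.21945066]
```

The bar is held. Pulling 40 mm back first, then checking the pointer against the rider.

```bash
python3 -m pendant '[{"claw":1,"translation":[0,-0.004,0],"yaw":0},{"claw":1,"translation":[0,-0.01,0],"yaw":0},{"claw":1,"translation":[0,-0.016,0],"yaw":0},{"claw":1,"translation":[0,-0.022,0],"yaw":0},{"claw":1,"translation":[0,-0.028,0],"yaw":0},{"claw":1,"translation":[0,-0.034,0],"yaw":0},{"claw":1,"translation":[0,-0.038,0],"yaw":0},{"claw":1,"translation":[0,-0.04,0],"yaw":0},{"claw":1,"translation":[0,-0.04,0],"yaw":0},{"claw":1,"translation":[0,-0.04,0],"yaw":0}]' 58
python3 - <<'E'
from h import *
R,O=frame((516.5,50.8),np.radians(22.8))
t=np.mean([state()["tcp_pos"] for _ in range(3)],0);print(R.T@(t[:2]-O),state()["contact_force"],state()["torque"])
for n in("top","side"):
    ims=[snapshot(n)[0].astype(float) for _ in range(6)];p=np.mean(ims,0);np.savez(n+"4.npz",p=p)
# dark spot near predicted pointer along the rule
p=np.load("top4.npz")["p"].mean(2)
for z in (30,):
  for x in (-36,-40,-44): print(x,proj("top",np.r_[R@[x,-90]+O,z]).round(1),proj("side",np.r_[R@[x,-95]+O,z]).round(1))
print(p[212:230,290:316].astype(int))
s=np.load("side4.npz")["p"].mean(2);print(s[178:200,278:306].astype(int))
E
```

```text
time_s: 9.75
tcp_pos: [482.7, 36.3, 58.7]
eef_rot: [1.737, 2.612, 0.008]
contact_force: [10.9, 8.0, -10.4]
grip_width: 0.113
gripper_force: 58.0
[-36.8011191   -0.23343278] [ 10.86738229   7.97504321 -10.3561608 ] [ 1.41478096 -1.66585912  0.0205124 ]
-36 [[300.1 220.7]] [[288.4 186.7]]
-40 [[300.7 222.1]] [[290.1 186.7]]
-44 [[301.3 223.5]] [[291.7 186.7]]
[[151 151 151 151 151 151 151 151 151 151 150 150 150 150 150 147 135 113
   91  72  60  56  56  56  56  57]
 [149 149 149 149 149 149 149 149 149 149 149 149 149 148 149 145 129 105
   89  73  60  56  56  56  56  56]
 [148 147 147 148 148 147 147 147 147 147 147 147 147 147 147 143 127 103
   87  71  59  57  56  56  56  57]
 [146 146 146 146 146 145 146 145 146 145 145 145 145 145 145 141 126 103
   85  69  59  57  56  56  56  56]
 [145 144 144 145 144 144 144 144 144 144 143 144 143 143 143 139 124 101
   83  67  58  57  56  56  56  57]
 [142 142 142 142 142 142 141 142 141 141 141 141 141 141 141 137 122 100
   82  65  58  57  57  56  57  57]
 [140 140 140 140 140 140 140 140 139 139 139 139 139 139 138 133 117  97
   81  65  5
[... 3097 characters left out ...]
128 125 129 143 149 148 137 108  90  87  88  85  70  53  67  87  90  86
   67  45  48  71  85  88  87  92 107 119]
 [130 123 122 139 153 154 146 118  94  88  88  85  68  51  66  86  91  86
   71  49  50  71  85  87  89 104 133 150]
 [157 152 141 139 143 145 145 120  94  87  88  85  68  51  68  85  90  87
   73  53  53  74  86  87  93 118 147 161]
 [163 161 152 147 143 142 144 121  94  88  88  85  69  52  68  84  90  88
   78  59  57  75  86  87  94 123 151 162]
 [163 162 156 151 146 147 148 125  96  88  88  84  67  53  69  85  91  91
   83  66  62  78  86  87  99 133 158 163]
 [163 163 161 151 134 137 150 131  96  87  87  81  62  52  70  89  98  99
   91  72  65  79  86  88 105 139 160 164]]
```

Both views of the pointer are blocked by the arm and the fingers. I'll measure the jaw's travel from the bore in the side view, and the rider's x from the early pictures, rectified in the holder frame.

```bash
cat > rect.py <<'E'
from h import *
R,O=frame((516.5,50.8),np.radians(22.8))
def rect(n,im,z,x0,x1,y0,y1,st=0.25):
    X,Y=np.meshgrid(np.arange(x0,x1,st),np.arange(y0,y1,st))
    W=np.stack([X,Y],-1).reshape(-1,2)@R.T+O
    px=proj(n,np.c_[W,np.full(len(W),z)]).astype(np.float32).reshape(*X.shape,2)
    return X,Y,cv2.remap(im.astype(np.float32),px[...,0],px[...,1],cv2.INTER_CUBIC)
E
python3 - <<'E'
from rect import *
L=lambda f:np.load(f)["p"].astype(float)
t0,s0,s3,s4=L("top0.npz"),L("side0.npz"),L("side3.npz"),L("side4.npz")
def bore(im,c):
    X,Y,g=rect("side",im.mean(2),46,c-11,c+11,50,70)
    v=np.median(g);w=np.clip(v-15-g,0,None);w[((X-c)**2+(Y-60)**2)>81]=0
    return (w*X).sum()/w.sum(),(w*Y).sum()/w.sum(),v,g.min()
print("bore shut",bore(s3,0))
for c in(-36,-38,-40): print("bore now",c,bore(s4,c))
# rider: grey-ness (1 - saturation) profile along x, outside the rule
for n,im,zs in(("top",t0,(28,32,36)),("side",s0,(28,32,36)),("side",s3,(32,))):
    sat=cv2.cvtColor(im.astype(np.uint8),cv2.COLOR_RGB2HSV)[...,1].astype(float)
    for z in zs:
        X,Y,g=rect(n,sat,z,-62,-34,-116,-94)
        out=[]
        for ya in (-112,-110,-108,-106,-104,-102,-100):
            k=np.abs(Y[:,0]-ya)<1.01;f=np.median(g)*0+185-g[k].mean(0);f=np.clip(f-60,0,None);x=X[0]
            out.append((ya,round(float((f*x).sum()/max(f.sum(),1e-6)),1),round(float((f>0).sum()*.25),1)))
        print(n,z,out)
X,Y,g=rect("top",t0.mean(2),30,-5,5,-100,-80);w=np.clip(122-g,0,None);print("ptr top",(w*X).sum()/w.sum(),(w*Y).sum()/w.sum())
# strips picture
a=[rect("top",t0,32,-65,15,-120,-70,.2)[2],rect("side",s0,32,-65,15,-120,-70,.2)[2]]
c=np.vstack(a).clip(0,255).astype(np.uint8);c=cv2.resize(c,None,fx=1.2,fy=1.2);print(c.shape);cv2.imwrite("pics/strips.png",c[:,:,::-1])
E
```

```text
bore shut (np.float64(-0.29775749932359213), np.float64(61.249624683595606), np.float32(159.20724), np.float32(94.5547))
bore now -36 (np.float64(nan), np.float64(nan), np.float32(93.25142), np.float32(85.363396))
bore now -38 (np.float64(nan), np.float64(nan), np.float32(93.23512), np.float32(85.363396))
bore now -40 (np.float64(nan), np.float64(nan), np.float32(93.167114), np.float32(85.363396))
top 28 [(-112, -45.3, 6.2), (-110, -45.3, 9.0), (-108, -45.5, 11.0), (-106, -45.8, 12.2), (-104, -45.9, 12.5), (-102, -45.8, 14.5), (-100, -47.6, 28.0)]
top 32 [(-112, -45.7, 4.8), (-110, -45.7, 8.2), (-108, -45.8, 10.2), (-106, -46.1, 11.8), (-104, -46.2, 12.2), (-102, -46.3, 13.0), (-100, -47.4, 28.0)]
top 36 [(-112, -46.0, 3.2), (-110, -46.0, 7.0), (-108, -46.1, 9.5), (-106, -46.3, 11.5), (-104, -46.6, 12.2), (-102, -46.7, 12.5), (-100, -47.1, 23.5)]
side 28 [(-112, -47.4, 11.2), (-110, -47.2, 11.2), (-108, -47.0, 10.8), (-106, -46.8, 10.0), (-104, -46.6, 9.5), (-102, -46.5, 9.2), (-100, -46.5, 10.2)]
side 32 [(-112, -47.2, 8.5), (-110, -47.0, 10.5), (-108, -46.8, 11.0), (-106, -46.6, 11.2), (-104, -46.5, 11.2), (-102, -46.3, 10.5), (-100, -46.1, 9.5)]
side 36 [(-112, 0.0, 0.0), (-110, 0.0, 0.0), (-108, -46.7, 6.8), (-106, -46.5, 9.0), (-104, -46.3, 10.5), (-102, -46.1, 11.0), (-100, -45.9, 11.2)]
side 32 [(-112, -47.2, 8.5), (-110, -47.0, 10.5), (-108, -46.9, 11.0), (-106, -46.7, 11.5), (-104, -46.5, 11.2), (-102, -46.3, 10.8), (-100, -46.1, 10.0)]
ptr top 0.45002776992618987 -87.86778960855595
(600, 480, 3)<stdin>:7: RuntimeWarning: invalid value encountered in scalar divide
```

View pics/strips.png

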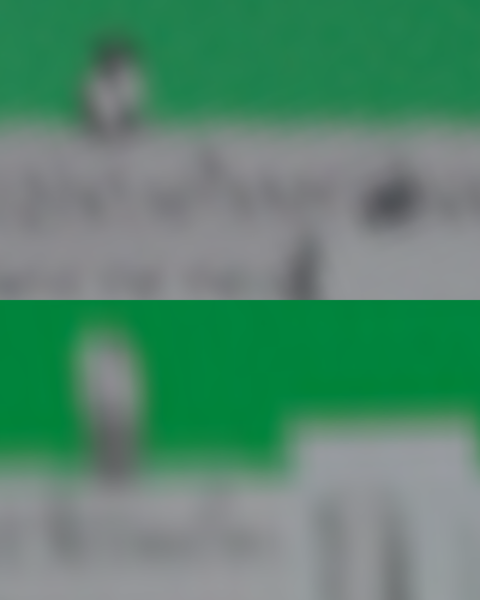

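The strips show the rider index near x = -46.5 (112,90) and the pointer at about 0 (390,195), so the jaw needs about 46.4 mm of travel. Next I'll measure its present travel from the beam's visible left end face.

```bash
cat > meas.py <<'E'
from rect import *
def plane(im,x0,x1,z0,z1,y=80,st=.25):
    X,Z=np.meshgrid(np.arange(x0,x1,st),np.arange(z0,z1,st))
    W=np.stack([X,np.full_like(X,y)],-1).reshape(-1,2)@R.T+O
    px=proj("side",np.c_[W,Z.ravel()]).astype(np.float32).reshape(*X.shape,2)
    return X,Z,cv2.remap(im.astype(np.float32),px[...,0],px[...,1],cv2.INTER_CUBIC)
def tcp(n=10):
    T=[]
    for i in range(n): snapshot("side");T.append(state()["tcp_pos"])
    T=np.array(T);return R.T@(T.mean(0)[:2]-O),T.std(0)
E
python3 - <<'E'
from meas import *
print(tcp())
for f in("side0.npz","side3.npz","side4.npz"):
    im=np.load(f)["p"].astype(float).mean(2)
    for za,zb in((26,32),(34,40)):
        X,Z,g=plane(im,-75,30,za,zb);print(f,za,g.mean(0)[::8].astype(int))
s=np.load("side4.npz")["p"].mean(2);print(proj("side",np.r_[R@[-38,80]+O,46]),proj("side",np.r_[R@[-38,80]+O,30]))
print(s[222:250:2,270:312].astype(int))
E
```

```text
(array([-36.73187016,  -0.22608294]), array([0.0102781 , 0.01097721, 0.00967467]))
side0.npz 26 [133 133 133 134 136 137 136 135 136 134 134 134 134 133 133 133 132 132
 133 136 138 137 137 137 137 136 136 135 135 129 114  98  93  93  92  92
  92  93  93  93  92  93  93  93  91  91 103 132 150 150 149 150 151]
side0.npz 34 [155 155 154 155 155 154 154 155 155 154 154 155 155 155 155 155 155 155
 155 154 155 155 155 155 154 155 155 155 155 147 125 102  92  92  93  92
  93  93  93  93  93  93  93  93  91  89  99 128 147 151 149 149 150]
side3.npz 26 [143 143 143 143 145 146 146 146 145 146 145 144 144 143 143 143 142 142
 143 147 148 148 148 147 146 146 146 145 144 138 122 106 100  99 100 100
 100 100 100 100 100 100 100 100  99  98  96  96  93  92  92  92  93]
side3.npz 34 [166 167 166 166 166 166 167 166 166 166 167 167 166 166 166 167 167 166
 166 166 166 167 166 166 167 167 166 166 166 158 136 109  99  98  99 100
  99  99  99  99  99 100 100 100  98  96  96  98  96  92  91  92  92]
side4.npz 26 [ 94  94  94  94  94  93  94  94  94  94  94  96  97  98  98  98  98  97
  98  97  98  9
[... 2167 characters left out ...]
 [113  99  98  98  98  98  98  98  98  98  98  98  98  98  98  98  98  98
   98  98  98  98  98  98  98  97  98  98  98  98  98  98  97  97  97  97
   97  97  98  97  97  98]
 [102  98  98  98  98  98  98  98  98  97  97  95  95  94  94  94  94  94
   95  94  95  94  94  93  92  91  92  91  91  91  91  91  91  91  91  91
   90  89  88  88  88  88]
 [ 70  70  69  66  62  61  62  61  61  61  58  56  56  55  55  55  55  55
   55  55  55  55  55  52  50  50  50  49  49  49  49  50  49  49  49  49
   49  46  45  44  44  44]
 [ 68  70  66  55  46  45  44  44  44  43  44  44  44  44  44  44  43  43
   43  43  44  42  44  43  43  43  42  42  42  42  42  43  42  42  41  42
   41  41  41  41  41  41]]
```

```bash
cat >> meas.py <<'E'
def edge(im,a,b,za=30,zb=42):
    X,Z,g=plane(im,a,b,za,zb);f=g.mean(0);x=X[0];k=len(f)//5
    lo,hi=f[:k].mean(),f[-k:].mean();h=(f-lo)/(hi-lo);i=np.argmax(h>.5)
    return round(float(x[i-1]+(0.5-h[i-1])/(h[i]-h[i-1])*.25),2),round(lo,1),round(hi,1)
E
python3 - <<'E'
from meas import *
for f,c in(("side0.npz",0),("side3.npz",0),("side4.npz",-38)):
    im=np.load(f)["p"].astype(float).mean(2)
    print(f,[edge(im,c-15-7,c-15+7,a,a+5) for a in(28,32,36)],[edge(im,c+15-7,c+15+5,a,a+5) for a in(28,32,36)])
E
```

```text
side0.npz [(-14.98, np.float32(146.6), np.float32(92.8)), (-14.94, np.float32(155.7), np.float32(92.9)), (-14.82, np.float32(155.7), np.float32(92.1))] [(17.6, np.float32(94.0), np.float32(127.7)), (17.64, np.float32(94.2), np.float32(126.4)), (17.73, np.float32(92.3), np.float32(122.2))]
side3.npz [(-14.98, np.float32(157.2), np.float32(99.8)), (-14.9, np.float32(167.1), np.float32(99.6)), (-14.75, np.float32(167.1), np.float32(98.7))] [(15.07, np.float32(100.1), np.float32(96.1)), (15.06, np.float32(100.6), np.float32(97.2)), (12.76, np.float32(99.4), np.float32(97.3))]
side4.npz [(-52.94, np.float32(93.4), np.float32(98.2)), (-53.0, np.float32(92.4), np.float32(98.2)), (-52.99, np.float32(92.3), np.float32(98.2))] [(-25.19, np.float32(98.2), np.float32(95.4)), (-24.84, np.float32(98.2), np.float32(95.2)), (-24.63, np.float32(98.4), np.float32(92.0))]
```

The vision travel is 38.0 mm and the TCP travel is 37.9 mm, so they agree. Another 8.4 mm is needed, and I'll command 8.8 mm to allow for compliance.

```bash
python3 -m pendant '[{"claw":1,"translation":[0,-0.003,0],"yaw":0},{"claw":1,"translation":[0,-0.006,0],"yaw":0},{"claw":1,"translation":[0,-0.008,0],"yaw":0},{"claw":1,"translation":[0,-0.0088,0],"yaw":0},{"claw":1,"translation":[0,-0.0088,0],"yaw":0},{"claw":1,"translation":[0,-0.0088,0],"yaw":0}]'
python3 - <<'E'
from meas import *
print(tcp(3)[0]-[1.13,0],state()["contact_force"],state()["grip_width"])
im=np.mean([snapshot("side")[0].astype(float) for _ in range(6)],0);np.savez("side5.npz",p=im);im=im.mean(2)
print([edge(im,-46.4-22,-46.4-8,a,a+5) for a in(28,32,36)])
# rider in this view, vs. early one
sat=cv2.cvtColor(np.load("side5.npz")["p"].astype(np.uint8),cv2.COLOR_RGB2HSV)[...,1].astype(float)
for z in(28,32):
    X,Y,g=rect("side",sat,z,-62,-30,-114,-98);print(z,[[int(v) for v in g[k][::8]] for k in(16,32,48)])
# pinned knob still parked?
m=np.zeros(im.shape,np.uint8);m[215:245,240:275]=im[215:245,240:275]<50
n,l,st,ce=cv2.connectedComponentsWithStats(m);print([(st[i,4],ce[i].round(1)) for i in range(1,n) if st[i,4]>20])
E
```

```text
time_s: 11.45
tcp_pos: [475.0, 33.1, 58.8]
eef_rot: [1.737, 2.612, 0.009]
contact_force: [12.6, 10.4, -11.2]
grip_width: 0.116
gripper_force: 58.0
[-46.22504044  -0.25521436] [ 11.25956595   9.67988603 -11.98716905] 0.11190007605263064
[(-61.2, np.float32(92.7), np.float32(97.7)), (-61.14, np.float32(91.8), np.float32(97.5)), (-61.12, np.float32(92.0), np.float32(97.7))]
28 [[240, 234, 195, 111, 35, 20, 27, 28, 26, 27, 23, 24, 60, 136, 217, 252], [155, 140, 124, 85, 37, 18, 24, 26, 23, 25, 25, 25, 46, 112, 179, 243], [48, 44, 40, 31, 23, 20, 21, 23, 23, 25, 26, 26, 30, 72, 122, 177]]
32 [[257, 259, 227, 124, 42, 18, 24, 26, 28, 25, 24, 23, 48, 113, 202, 249], [250, 246, 229, 143, 50, 16, 27, 28, 27, 26, 24, 24, 42, 107, 198, 250], [191, 174, 165, 120, 55, 16, 24, 27, 24, 25, 26, 26, 36, 97, 178, 239]]
[(np.int32(178), array([260.4, 227.7]))]
```

```bash
python3 - <<'E'
from rect import *
p,D=snapshot("side");C=cloud("side",D)
q=C[228:234,255:259].reshape(-1,3);m=np.median(q,0);h=R.T@(m[:2]-O);print("knob face, holder:",h.round(1),m[2].round(1))
if abs(h[0]-45)<5 and abs(h[1]-107)<8: print(hand_in())
E
```

```text
knob face, holder: [ 45.4 110.6] 81.9
the job is handed in; nothing more can be done
None
```

The job is handed in: the lock pin hangs upright in the notch, and the jaw is held about 46.2 mm back, within my measuring error of the rider (about 46.4 mm), though the arm hid the pointer at the end so I inferred its position from the jaw's travel.

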